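Hold a label holder pressed home behind a bin's lip

ROBOT

A 6-joint arm with a two-finger parallel gripper is mounted at the origin on the work surface. World frame = base frame: x ahead of the robot, y to its left, z up, the work surface at z = 0. Lengths are in m, angles in rad, forces in N, time in s.
With the tool pointing down it reaches from about 0.35 to 0.975 m from the base axis. Payload 4.9 kg.
Tool frame: the origin (TCP) lies on the centre line of the jaws, within the pads' length; the fingertips stand manip.tip_reach ahead of it and the grasp point (between the pads) is the TCP (manip.tip_reach is the distance from the TCP to the fingertips, in m); z points along the fingers, y is the line along which they close (so a half turn about z gives the same grasp; the last joint's range is limited). The gripper opens to 85 mm and grips with 20 to 120 N. Pads are 22 mm wide; open, the fingers measure 114 mm over their backs; the gripper's body (76 mm by 85 mm) begins 54 mm behind the grasp point. The pads swing forward as they close: fully open they stand 13 mm farther back than shut.
Start: joints at [-1.327, 0.053, 1.613, -0, 1.476, -0.119], TCP at [0.222, -0.584, 0.25] pointing down, gripper open.
Joint ranges: [-3.01, 3.01], [-1.01, 2.22], [0.06, 2.58], [-1.02, 4.17], [0.09, 2.62], [-3.14, 3.14]. Speed limits (rad/s): [2.57, 2.57, 3.14, 3.14, 3.14, 3.14].

INTERFACE

Orientations are given as a unit quaternion [w, x, y, z].
In Python, from plant import manip gives the robot as it stands. The module is installed in compiled form; this text tells all that it offers.
- The arm moves only by the tool move_arm, never from a script. Its argument "rows" is a list of rows, each a list of 7 numbers: the shift along the tool's x, y, z in cm, then the turn, a rotation vector about the tool's x, y, z in degrees, then the opening, from -1 (shut) to 1 (fully open). In form: [[tx, ty, tz, ax, ay, az, jaw], ...]. A call has 1 to 20 rows; each row shifts and turns the commanded pose from where the row before left it, along the tool's axes as they then stand; what a row does not reach is not made up. A row lasts 1/12 s, in which the tool goes at most 41.7 mm and 7.16 degrees, less where a joint would pass 70% of its speed; a pose out of reach is approached as far as the arm can. A call is refused whole if a number of a shift passes 4.17 or a number of a turn 7.16, either way. A call with a gripper value outside its range is refused whole. The fingers move at their own pace and stop on an object; the grip force is fixed at half the most. Time passes only in rows, so rows that do not move let the fingers close. It gives the time, the measured TCP pose, the force, the opening and the grip force at its end, in the units of the state.
- manip.state(): the state, without advancing time (a new reading comes with each control period).
- manip.grab_frame(name): name is "scene" or "top"; returns a dict with "img" (420x560x3 uint8, blue, green, red), "mtx" (3x3 intrinsics, pixels), "R" (3x3) and "t" (3): a world point X has camera coordinates R X + t. Camera axes: x right, y down, z forward; pixel columns grow to the right and rows downward; lengths in m; the calibration is good to about 2 mm. A picture is of the moment at which its call begins. There is no depth.
- manip.job_done(): hands the job in; it is judged then, once.
The state is a dict: "time": time; "joint_pos": joint angles; "joint_vel": joint speeds; "joint_efforts": joint torques, N m; "tool_pos": TCP position; "tool_rot": TCP orientation; "contact_force": force on the tool from outside, world axes, zero at the start; "ft_torque": the same for the moment, N m; "gripper_width": opening from 0.0 (shut) to 1.0 (fully open); "grasp_force": force on a finger pad.
Only numpy, scipy, OpenCV 4.12 (cv2) and the standard library are available. Lean on these libraries where they do the work, as an engineer would, in place of code of your own. Each camera call takes 0.05 s, during which the arm holds its last target. There are 200 camera calls.

TASK

Take the green label holder out of the rack and push it down behind the lip on the front of the yellow bin that holds the white circuit breakers, against the spring strip in the bottom, until it is fully home: seated evenly, its plate flush with the bin's rim. Finish still gripping it and keeping it pressed home (a colleague will then fit the locking screws; it springs up if you let go), with firm thumb pressure and no more. Leave the red holder and everything else on the bench where it is.

Things in the scene. Friction and masses are not known exactly. Their poses are not given: they have to be found in the camera images.
- green_holder: loose GREEN label holder, 80 g: plate 70 mm wide (its y) x 5 thick (x) x 65 high (z up), white paper on both faces; on top of its middle a grip tab 26 wide (y) x 10 thick (x) rising 40 mm more (105 in all). Origin: middle of the plate's bottom edge. Stands upright in one of the rack's two slots, bottom edge 8 mm above the bench
- red_holder: loose RED label holder, same shape and frame as the green one, upright in the rack's other slot; leave it alone
- rack: fixed black plastic rack, 60 mm (x) x 216 mm (y), 34 mm high, origin at the centre of its underside; two slots along y, centred at y = -60 and +60 mm, each 7 mm (x) x 75 mm (y), their floor 8 mm above the bench, so 26 mm deep
- breaker_bin: fixed yellow steel bin with five WHITE circuit breakers with blue toggles; which of the three bin places it has varies. Origin on the bench below the middle of the label channel on its front (robot's side); x points from channel into bin, z up. Bin body x = 4 to 164 mm, 130 mm wide, rim 85 mm high, stock below 80 mm
- breaker_bin_seat (a point): middle of the channel floor of the breaker bin, 20 mm above the bench, axes as the bin's. The channel, open at the top, is 7.5 mm wide (x, between lip and bin wall) and 76 mm long (y, between end cheeks). A holder is fully home when its origin is here, either face forward: bottom edge on this rigid floor, plate top flush with the bin's rim
- breaker_bin_lip (a point): middle of the top of the aluminium lip's upright part, 50 mm above the bench (30 above the channel floor), at the lip's inner face, x = -3.75 mm from the channel's middle. Above it the lip's edge flares outward to 58 mm above the bench, at most 14 mm in front of the channel's middle; the end cheeks flare the same way
- breaker_bin_rim (a point): middle of the bin's front wall at its rim, 85 mm above the bench, on the wall's outer face, x = +3.75 mm from the channel's middle. The wall (4 mm thick) is the channel's rear side and stands 27 mm higher than the flared lip, so a holder can be rested against it and slid down
- breaker_bin_strip (a joint): orange spring strip, 30 mm long, in the middle of the channel floor: 0 m = up, standing 8 mm proud of the floor; 0.008 m = pressed level with the floor. It pushes back with 6 N at 0, rising by 400 N/m to 9 N at 0.008, and lifts the holder again if let go
- contactor_bin: fixed yellow bin of the same shape and frame with four black and grey contactors; its blue label holder is already fitted (plate top at 85 mm, tab up to 125 mm); leave it alone
- terminal_bin: fixed yellow bin of the same shape and frame (own empty channel and strip) with orange terminal blocks: not the one wanted
- screwdriver: loose, screwdriver with red handle lying on the bench, about 200 mm, bystander
- wrench: loose, steel wrench lying on the bench, about 160 mm, bystander
- loose_contactor: loose, black and grey contactor, 55 x 45 x 63 mm, origin under its centre, bystander
- loose_breaker: loose, white circuit breaker, 70 x 18 x 64 mm (73 mm with its toggle), standing, origin under its centre, bystander
- tape_roll: loose, black tape roll lying flat, 90 mm across, 18 mm high, bystander
- screw_jar: loose, jar with yellow cap, 60 mm across, 70 mm high, bystander
Not all that is in view belongs to the job. Of the things shaped like the green_holder, the green one is meant. Leave any purple look-alike of the breaker_bin alone.

How it is judged:
On the way, in this order (a step that is already met when the one before it is completed fails the run):
1. the green holder is lifted clear of the rack in the fingers (height (world z) of green_holder above 0.045 m and contact force between the fingers and green_holder above 2 N and contact force between green_holder and rack below 0.1 N), for 0.1 s.
2. held in the fingers, its bottom edge is behind the breaker bin's lip (less than 26 mm above the channel floor) (x of green_holder in the frame of breaker_bin_seat between -0.005 and 0.005 m and y of green_holder in the frame of breaker_bin_seat between -0.007 and 0.007 m and z of green_holder in the frame of breaker_bin_seat between -0.003 and 0.026 m and contact force between the fingers and green_holder above 2 N), for 0.05 s.
At the end, for the whole second after the job is handed in: The green holder is in the breaker bin's channel within 5 mm across and 7 mm along, bottom edge at most 2.5 mm above the channel floor, upright and in line within 0.08 rad, at rest; strip down 5.5 mm or more; fingers still on the holder (over 2 N), which presses on the bin with over 5 N (x of green_holder in the frame of breaker_bin_seat between -0.005 and 0.005 m and y of green_holder in the frame of breaker_bin_seat between -0.007 and 0.007 m and z of green_holder in the frame of breaker_bin_seat between -0.003 and 0.0025 m and angle between the y axis of green_holder and the y axis of breaker_bin_seat, either way round below 0.08 rad and angle between green_holder's own z axis and vertical below 0.08 rad and value of joint breaker_bin_strip above 0.0055 m and contact force between green_holder and breaker_bin above 5 N and contact force between the fingers and green_holder above 2 N and linear speed of green_holder below 0.02 m/s); the arm keeps its last pose, push and grip.
It fails at once if the holder is pressed on the breaker bin with more than 60 N (contact force between green_holder and breaker_bin above 60 N).
It fails at once if the red holder or another loose thing is moved more than 25 mm (distance of any of red_holder, screwdriver, wrench, loose_contactor, loose_breaker, tape_roll, screw_jar from where it was at the start of the episode above 0.025 m).
It also fails if it takes over 42 s, if anything falls off the work surface, if the arm or the gripper's body presses on something with over 40 N, if the wrist force passes 120 N, or if a joint passes its speed limit or range.

## Working session

There is one attempt and no reset: what is moved stays moved. The work goes in short steps, Python scripts to look and compute and a tool call to move; the robot and the scene stay as the last step left them, time stands still between calls to the robot, and variables do not carry over. Pictures are saved under pics/ and viewed, at most 10 in all, crops included, and the job is handed in when it is done.

Besides the shell and the picture viewer there is one more tool, called after "Emit:" as name(argument=value, ...) on one line, values as JSON. move_arm: Moves the arm, as the interface text tells. Its arguments: {"type":"object","properties":{"rows":{"type":"array","items":{"type":"array","items":{"type":"number"}}}},"required":["rows"]}

```bash
mkdir -p pics; python3 - <<'E'
from plant import manip
import cv2,pickle
d={}
for n in("scene","top"):
    f=manip.grab_frame(n);d[n]=f;cv2.imwrite(f"pics/{n}0.png",f["img"]);print(n,f["mtx"],f["R"],f["t"])
pickle.dump(d,open("f0.pkl","wb"))
print(manip.state(),manip.tip_reach)
E
```

```text
scene [[476.50918752   0.         274.63849454]
 [  0.         476.50918752 205.81608446]
 [  0.           0.           1.        ]] [[ 0.80562484  0.59226432 -0.01384177]
 [ 0.38806269 -0.54522647 -0.74305817]
 [-0.44763374  0.59325465 -0.66908367]] [-0.3639378  -0.12974344  1.64409279]
top [[456.17281494   0.         281.65537358]
 [  0.         456.17281494 210.35506494]
 [  0.           0.           1.        ]] [[-0.00309248 -0.99999372  0.00173153]
 [-0.98524231  0.00275052 -0.17114328]
 [ 0.17113745 -0.00223524 -0.98524463]] [-0.02094862  0.46135899  1.38396079]
{'time': 0.1, 'joint_pos': array([-1.32699755e+00,  5.33135139e-02,  1.61415843e+00, -2.49931137e-05,
        1.47603198e+00, -1.19014510e-01]), 'joint_vel': array([ 0.00109253, -0.00094855, -0.00305353,  0.00067052, -0.0012033 ,
       -0.00129619]), 'joint_efforts': array([-5.05917924e-04, -3.94908714e+01, -3.71360779e+01, -1.72442378e-04,
        3.94756251e-03,  2.70200212e-05]), 'tool_pos': array([ 0.22167115, -0.58379345,  0.24917084]), 'tool_rot': array([-9.52999890e-04,  9.83590224e-01,  1.80414406e-01, -7.20005753e-05]), 'contact_force': array([ 0.09153782,  0.37877782, -0.75171047]), 'ft_torque': array([ 0.02706265, -0.01650109, -0.02584156]), 'grasp_force': 0.0, 'gripper_width': 0.995006063948628} 0.019
```

View pics/scene0.png

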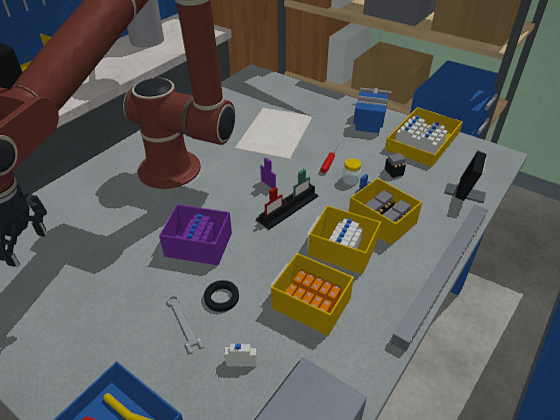

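View pics/top0.png

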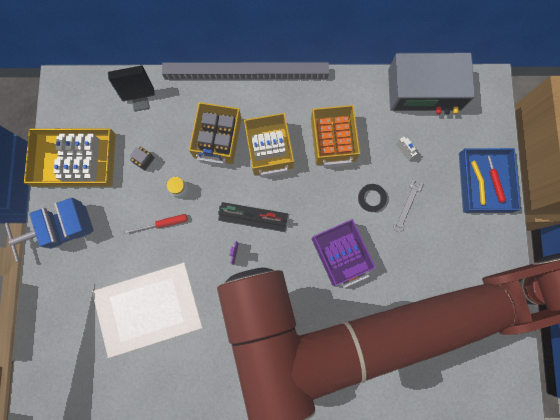

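```bash
python3 - <<'E'
import cv2,pickle,numpy as np
d=pickle.load(open("f0.pkl","rb"))
t=d["top"]["img"];s=d["scene"]["img"]
a=cv2.resize(t[105:185,230:310],None,fx=5,fy=5,interpolation=cv2.INTER_CUBIC)
b=cv2.resize(t[190:240,210:300],(400,222),interpolation=cv2.INTER_CUBIC)
c=cv2.resize(s[160:235,250:325],(400,400),interpolation=cv2.INTER_CUBIC)
o=np.zeros((600,800,3),np.uint8);o[:400,:400]=a[:400,:400];o[:400,400:]=c[:, :400];o[400:,:400]=b[:200]
cv2.imwrite("pics/crop1.png",o)
E
```

```text
(no output)
```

View pics/crop1.png

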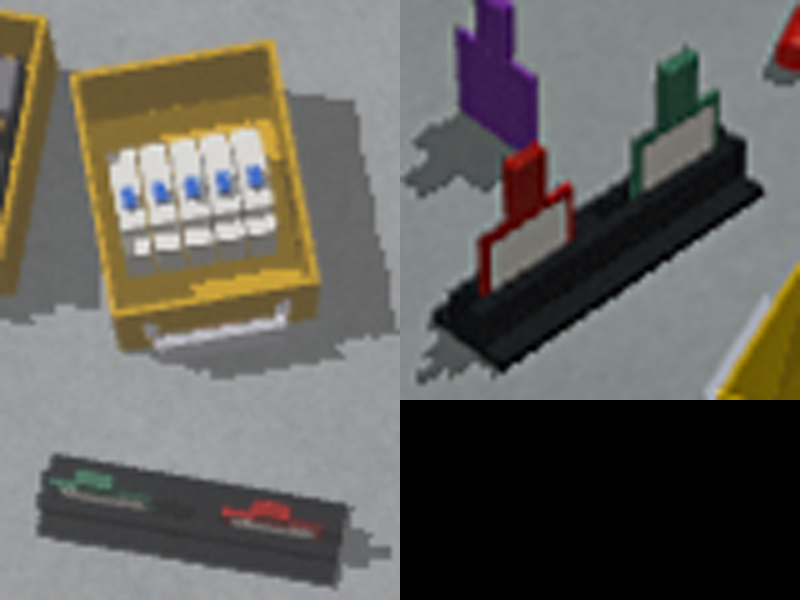

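```bash
cat > h.py <<'E'
import cv2,numpy as np
from scipy.ndimage import map_coordinates
def cen(f): return -f["R"].T@f["t"]
def ray(f,p):
    v=f["R"].T@np.linalg.solve(f["mtx"],[p[0],p[1],1]); return cen(f),v
def onz(f,p,z):
    c,v=ray(f,p); return (c+v*(z-c[2])/v[2])
def proj(f,X):
    q=f["mtx"]@(f["R"]@np.asarray(X)+f["t"]); return q[:2]/q[2]
def tri(f,p,g,q):
    A=[];b=[]
    for h,x in((f,p),(g,q)):
        c,v=ray(h,x);v/=np.linalg.norm(v);P=np.eye(3)-np.outer(v,v);A.append(P);b.append(P@c)
    return np.linalg.lstsq(np.vstack(A),np.hstack(b),rcond=None)[0]
def edge(I,a,b,w=3,trim=.12):
    "sub-pixel line along a-b: strongest gradient across, robust fit"
    a,b=np.float64(a),np.float64(b);d=(b-a)/np.linalg.norm(b-a);n=np.array([-d[1],d[0]])
    s=np.arange(-w,w+.01,.25);P=[]
    for k in np.linspace(trim,1-trim,60):
        m=a+(b-a)*k+s[:,None]*n
        v=map_coordinates(I,[m[:,1],m[:,0]],order=1)
        g=abs(np.gradient(v)); g=np.where(g>.6*g.max(),g,0); P.append(a+(b-a)*k+n*(g@s/g.sum()))
    l=cv2.fitLine(np.float32(P),cv2.DIST_HUBER,0,.01,.01).ravel()
    r=np.abs((np.array(P)-l[2:])@np.array([-l[1],l[0]]));return l,np.median(r)
def cross(l,m):
    k=np.linalg.solve(np.c_[l[:2],-m[:2]],m[2:]-l[2:]);return l[2:]+k[0]*l[:2]
E
python3 - <<'E'
from h import *
import pickle
d=pickle.load(open("f0.pkl","rb"));t=d["top"];s=d["scene"]
print(cen(t),cen(s))
def yel(f): 
    i=f["img"].astype(float); return i[...,2]-i[...,0]
o=np.array([230,105])
q=[o+np.array(p)/5 for p in((108,318),(318,285),(272,42),(72,75))]
# top: FL, FR, BR, BL
L=[edge(yel(t),q[i],q[(i+1)%4]) for i in range(4)]
print([l[1] for l in L])
C=[cross(L[i-1][0],L[i][0]) for i in range(4)]
W=np.array([onz(t,c,.085) for c in C]);print(np.round(np.array(C),1).tolist());print(W.round(4))
print([np.linalg.norm(W[i]-W[(i+1)%4]).round(4) for i in range(4)])
print("proj in scene",[proj(s,w).round(1).tolist() for w in W])
y=lambda v:np.degrees(np.arctan2(v[1],v[0]))
print("yaw from edges",y(W[3]-W[0]),y(W[2]-W[1]),y(W[0]-W[1])-90,y(W[3]-W[2])-90)
# coloured masks
for n,f in d.items():
    h=cv2.cvtColor(f["img"],cv2.COLOR_BGR2HSV)
    for c,(lo,hi) in dict(green=((65,60,40),(90,255,255)),red=((0,120,60),(8,255,255))).items():
        m=cv2.inRange(h,lo,hi);k,lab,st,ce=cv2.connectedComponentsWithStats(m)
        print(n,c,[(st[i].tolist(),ce[i].round(1).tolist()) for i in range(1,k) if st[i,4]>15])
sc=cv2.resize(s["img"][200:280,300:385],(595,560),interpolation=cv2.INTER_CUBIC)
for w in W: cv2.circle(sc,tuple(int(v) for v in (proj(s,w)-[300,200]+.5)*7),3,(255,0,255),1)
cv2.imwrite("pics/sc.png",sc)
E
```

```text
[ 0.2176381  -0.01912398  1.4425347 ] [ 1.07949732 -0.83055787  0.99859118]
[np.float64(0.14725221611892536), np.float64(0.15717019436236535), np.float64(0.23474131465846892), np.float64(0.140135714311636)]
[[251.60000610351562, 168.1999969482422], [293.5, 161.0], [284.20001220703125, 112.30000305175781], [243.3000030517578, 119.69999694824219]]
[[ 0.5851  0.0695  0.085 ]
 [ 0.6077 -0.059   0.085 ]
 [ 0.7656 -0.0311  0.085 ]
 [ 0.7417  0.0968  0.085 ]]
[np.float64(0.1305), np.float64(0.1603), np.float64(0.1301), np.float64(0.159)]
proj in scene [[326.0, 204.5], [307.9, 233.8], [365.3, 252.9], [379.8, 221.1]]
yaw from edges 9.875926453921226 10.033688275240712 9.956391747066448 10.548063479431192
scene green [([293, 169, 17, 28, 140], [301.1, 179.1])]
scene red [([0, 0, 133, 169, 7573], [58.2, 71.3]), ([207, 1, 14, 99, 361], [213.9, 49.8]), ([188, 7, 27, 99, 985], [200.5, 64.2]), ([125, 88, 7, 24, 24], [126.4, 99.5]), ([137, 88, 54, 50, 1369], [162.5, 112.4]), ([128, 92, 13, 26, 153], [132.1, 107.4]), ([187, 101, 45, 36, 749], [203.0, 120.3]), ([138, 134, 62, 55, 1932], [168.4, 165.9]), ([320, 152, 15, 21, 148], [327.1, 162.5]), ([265, 187, 18, 29, 148], [272.6, 197.7]), ([83, 417, 10, 3, 19], [87.3, 418.4])]
top green [([406, 100, 33, 6, 154], [421.8, 102.1]), ([221, 206, 14, 4, 34], [229.0, 207.7])]
top red [([436, 107, 5, 7, 30], [438.2, 109.9]), ([491, 169, 14, 33, 190], [497.4, 185.1]), ([260, 213, 15, 4, 38], [268.3, 214.6]), ([155, 214, 32, 14, 224], [170.9, 220.6]), ([519, 261, 41, 15, 184], [544.8, 267.9]), ([544, 272, 16, 39, 355], [552.8, 291.3]), ([535, 281, 9, 21, 83], [538.5, 292.6]), ([511, 284, 49, 47, 501], [533.0, 314.2]), ([514, 297, 5, 7, 22], [515.9, 300.7]), ([506, 326, 12, 8, 45], [511.1, 329.7]), ([291, 346, 46, 40, 605], [308.4, 363.9]), ([279, 365, 13, 27, 83], [284.0, 377.1])]
```

View pics/sc.png

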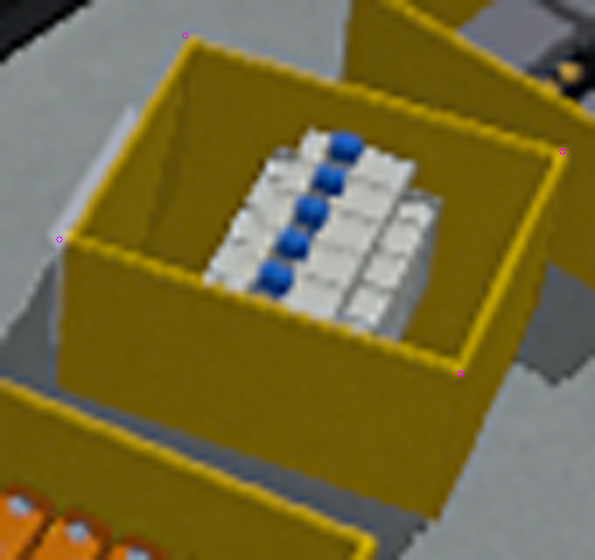

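```bash
python3 - <<'E'
from h import *
import pickle
d=pickle.load(open("f0.pkl","rb"));t=d["top"];s=d["scene"]
def yel(f): 
    i=f["img"].astype(float); return i[...,2]-i[...,0]
o=np.array([300,200])
q=[o+np.array(p)/7 -.4 for p in((190,38),(62,240),(460,374),(562,154))]
L=[edge(yel(s),q[i],q[(i+1)%4],2.0) for i in range(4)];print([round(l[1],2) for l in L])
W=np.array([onz(s,cross(L[i-1][0],L[i][0]),.085) for i in range(4)]);print(W.round(4))
print([np.linalg.norm(W[i]-W[(i+1)%4]).round(4) for i in range(4)],W.mean(0))
y=lambda v:np.degrees(np.arctan2(v[1],v[0]))
print("yaw",y(W[3]-W[0]),y(W[2]-W[1]),y(W[0]-W[1])-90,y(W[3]-W[2])-90)
for n,a,b in(("g",(231.2,206.9),(302.1,170.9)),("r",(271.1,214),(273.1,188.1))):
    print(n,tri(t,a,s,b),onz(t,a,.113),onz(s,b,.113))
gr=cv2.cvtColor(t["img"],cv2.COLOR_BGR2GRAY).astype(float)
l,r=edge(gr,(221.7,202.4),(288.4,213.7),2);print(r,l)
A=onz(t,l[2:]-30*l[:2],.034);B=onz(t,l[2:]+30*l[:2],.034);print("rack yaw",y(A-B)-90,A,B)
a=cv2.resize(t["img"][196:232,214:294],None,fx=10,fy=10,interpolation=cv2.INTER_NEAREST)[:300]
c=cv2.resize(s["img"][165:215,257:324],None,fx=6,fy=6,interpolation=cv2.INTER_NEAREST)
O=np.zeros((600,800,3),np.uint8);O[:300,:800]=a;O[300:,:402]=c;cv2.imwrite("pics/rk.png",O)
E
```

```text
[np.float64(0.1), np.float64(0.16), np.float64(0.14), np.float64(0.18)]
[[ 0.5864  0.07    0.085 ]
 [ 0.6089 -0.0554  0.085 ]
 [ 0.7632 -0.0266  0.085 ]
 [ 0.7415  0.0979  0.085 ]]
[np.float64(0.1274), np.float64(0.157), np.float64(0.1263), np.float64(0.1575)] [0.67502613 0.02146679 0.085     ]
yaw 10.202450094085533 10.5840054350511 10.169278761589055 9.92529527045238
g [0.46049311 0.12824722 0.1131526 ] [0.45938143 0.12725139 0.113     ] [0.46125773 0.12972237 0.113     ]
r [0.43861272 0.01020571 0.11539844] [0.43773772 0.00907367 0.113     ] [0.43794321 0.0138894  0.113     ]
0.10241657170442126 [9.8582900e-01 1.6775352e-01 2.5516583e+02 2.0736624e+02]
rack yaw -9.954279395987172 [0.48838097 0.15380496 0.034     ] [ 0.45577819 -0.0319613   0.034     ]
```

View pics/rk.png

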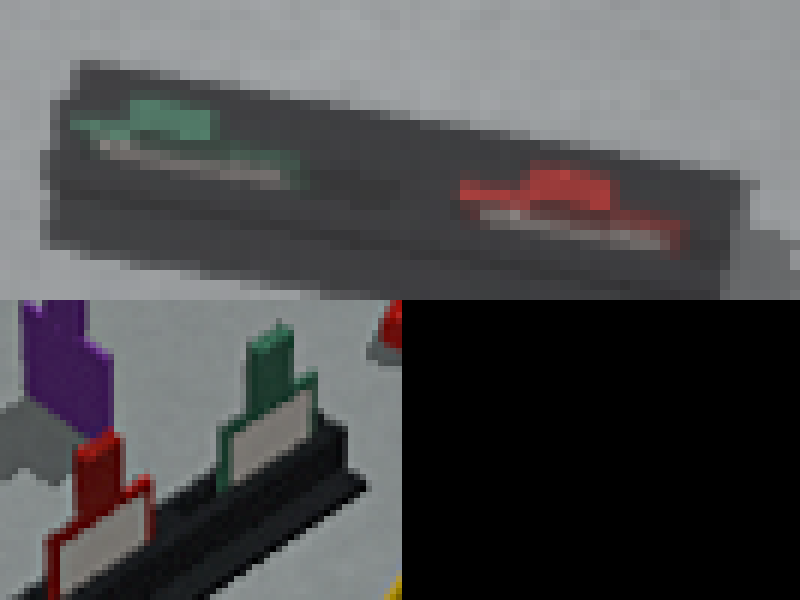

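Emit:
move_arm(rows=[[0, 0, 0, 0, 0, -6.6, 0.2], [0, 0, 0, 0, 0, -6.6, 0.2], [0, 0, 0, 0, 0, -6.6, 0.2], [0, 0, 0, 0, 0, -6.6, 0.2], [0, 0, 0, 0, 0, -6.6, 0.2], [0, 0, 0, 0, 0, -6.6, 0.2], [0, 0, 0, 0, 0, -6.6, 0.2], [0, 0, 0, 0, 0, -6.6, 0.2], [0, 0, 0, 0, 0, -6.4, 0.2], [0, 0, 0, 0, 0, 0, 0.2]])

```text
time: 0.93
tool_pos: [0.2217, -0.584, 0.2496]
tool_rot: [-0.001, 0.766, 0.643, 0.0]
contact_force: [-0.0, -0.1, -0.1]
gripper_width: 0.598
grasp_force: 0.0
```

Emit:
move_arm(rows=[[2, 2.8, 0, 0, 0, 0, 0.2], [3.7, 2.8, 0, 0, 0, 0, 0.2], [3.7, 2.8, 0, 0, 0, 0, 0.2], [3.7, 2.8, 0, 0, 0, 0, 0.2], [3.7, 0, 0, 0, 0, 0, 0.2], [3.7, 0, 0, 0, 0, 0, 0.2], [3.7, 0, 0, 0, 0, 0, 0.2], [3.7, 0, 0, 0, 0, 0, 0.2], [3.7, 0, 0, 0, 0, 0, 0.2], [3.7, 0, 0, 0, 0, 0, 0.2], [3.7, 0, 0, 0, 0, 0, 0.2], [3.7, 0, 0, 0, 0, 0, 0.2], [3.7, 0, 0, 0, 0, 0, 0.2], [3.7, 0, 0, 0, 0, 0, 0.2], [3.7, 0, 0, 0, 0, 0, 0.2], [3.7, 0, 0, 0, 0, 0, 0.2], [3.7, 0, 0, 0, 0, 0, 0.2], [3.7, 0, 0, 0, 0, 0, 0.2], [3.7, 0, 0, 0, 0, 0, 0.2], [3.7, 0, 0, 0, 0, 0, 0.2]])

```text
time: 2.6
tool_pos: [0.4471, 0.1005, 0.2502]
tool_rot: [0.0, 0.767, 0.642, 0.0]
contact_force: [1.0, 0.6, -0.1]
gripper_width: 0.6
grasp_force: 0.0
```

```bash
cat >> h.py <<'E'
from scipy.spatial.transform import Rotation as Ro
def pose(st):
    w,x,y,z=st["tool_rot"]; return np.array(st["tool_pos"]),Ro.from_quat([x,y,z,w])
def goto(st,p,yawy):
    "remaining shift (cm, tool axes) and turn (deg) to TCP p, tool down, tool y at yawy deg"
    P,R=pose(st);a=np.radians(yawy);y=np.array([np.cos(a),np.sin(a),0]);z=np.array([0,0,-1.]);G=Ro.from_matrix(np.c_[np.cross(y,z),y,z])
    print("t",round(st["time"],2),"tcp",P.round(4),"F",st["contact_force"].round(1),"w",round(st["gripper_width"],3),"g",round(st["grasp_force"],1))
    print("shift",(R.inv().apply(np.array(p)-P)*100).round(2),"turn",np.degrees((R.inv()*G).as_rotvec()).round(2),"tool y",np.degrees(np.arctan2(*R.as_matrix()[[1,0],1])).round(2))
E
python3 -c "
from h import *
from plant import manip
goto(manip.state(),[.460,.129,.098],-9.95)"
```

```text
t 2.6 tcp [0.4471 0.1005 0.2502] F [ 1.   0.6 -0.1] w 0.6 g 0.0
shift [ 3.03  0.76 15.22] turn [ 0.02  0.   -0.23] tool y -10.18
```

Emit:
move_arm(rows=[[0, 0, 0, 0, 0, -0.2, 0.2], [0, 0, 0, 0, 0, 0, 0.2], [0, 0, 0, 0, 0, 0, 0.2]])

```text
time: 2.85
tool_pos: [0.4472, 0.0984, 0.25]
tool_rot: [-0.0, 0.765, 0.644, -0.0]
contact_force: [-0.6, -0.7, -0.7]
gripper_width: 0.601
grasp_force: 0.0
```

```bash
python3 -c "
from h import *
from plant import manip
goto(manip.state(),[.460,.129,.098],-9.95)"
```

```text
t 2.85 tcp [0.4472 0.0984 0.25  ] F [-0.6 -0.7 -0.7] w 0.601 g 0.0
shift [ 3.25  0.75 15.19] turn [-0.03  0.04  0.07] tool y -9.88
```

Move above, descend to just above the tab and look.

Emit:
move_arm(rows=[[1.6, 0.4, 0, 0, 0, 0, 0.2], [1.6, 0.4, 0, 0, 0, 0, 0.2], [0, 0, 3, 0, 0, 0, 0.2], [0, 0, 3, 0, 0, 0, 0.2], [0, 0, 3, 0, 0, 0, 0.2], [0, 0, 0, 0, 0, 0, 0.2], [0, 0, 0, 0, 0, 0, 0.2]])

```text
time: 3.43
tool_pos: [0.4596, 0.1272, 0.1588]
tool_rot: [-0.001, 0.766, 0.643, -0.002]
contact_force: [0.7, 0.4, 0.0]
gripper_width: 0.599
grasp_force: 0.0
```

```bash
python3 - <<'E'
from h import *
from plant import manip
goto(manip.state(),[.460,.129,.098],-9.95)
a=manip.grab_frame("top")["img"][170:245,190:290];b=manip.grab_frame("scene")["img"][125:215,250:345]
O=np.zeros((500,800,3),np.uint8);O[:300,:400]=cv2.resize(a,(400,300));O[:380,400:]=cv2.resize(b,(400,380));cv2.imwrite("pics/ab.png",O)
E
```

```text
t 3.43 tcp [0.4596 0.1272 0.1588] F [0.7 0.4 0. ] w 0.599 g 0.0
shift [0.19 0.03 6.08] turn [-0.23  0.08 -0.05] tool y -10.0
```

View pics/ab.png

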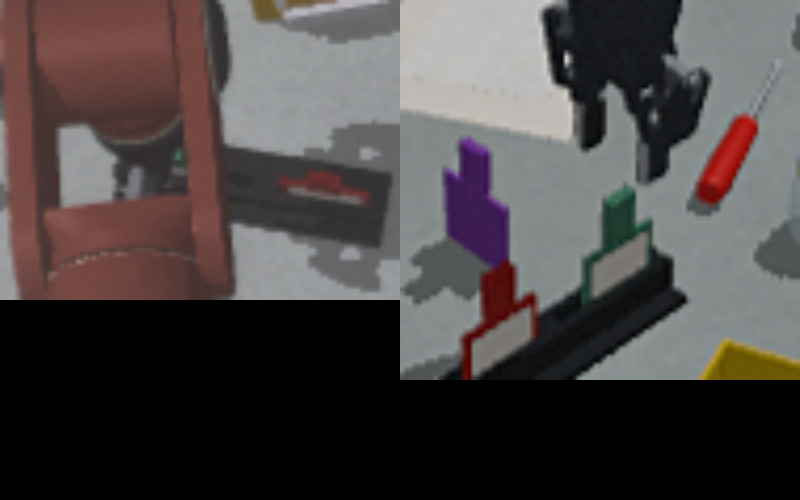

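Emit:
move_arm(rows=[[0, 0, 1.5, 0, 0, 0, 0.2], [0, 0, 1.5, 0, 0, 0, 0.2], [0, 0, 1.5, 0, 0, 0, 0.2], [0, 0, 1.5, 0, 0, 0, 0.2], [0, 0, 0, 0, 0, 0, 0.2], [0, 0, 0, 0, 0, 0, 0.2]])

```text
time: 4.03
tool_pos: [0.4617, 0.1285, 0.1019]
tool_rot: [0.001, 0.765, 0.644, 0.001]
contact_force: [0.5, 0.4, 0.6]
gripper_width: 0.601
grasp_force: 0.0
```

```bash
python3 -c "
from h import *
from plant import manip
goto(manip.state(),[.460,.129,.098],-9.95)"
```

```text
t 4.03 tcp [0.4617 0.1285 0.1019] F [0.5 0.4 0.6] w 0.601 g 0.0
shift [ 0.02 -0.18  0.39] turn [ 0.1  -0.03  0.1 ] tool y -9.85
```

Emit:
move_arm(rows=[[0, 0, 0.2, 0, 0, 0, 0.2], [0, 0, 0, 0, 0, 0, -1], [0, 0, 0, 0, 0, 0, -1], [0, 0, 0, 0, 0, 0, -1], [0, 0, 0, 0, 0, 0, -1], [0, 0, 0, 0, 0, 0, -1], [0, 0, 0, 0, 0, 0, -1], [0, 0, 0, 0, 0, 0, -1], [0, 0, 0, 0, 0, 0, -1], [0, 0, 0, 0, 0, 0, -1]])

```text
time: 4.87
tool_pos: [0.4602, 0.129, 0.0992]
tool_rot: [-0.001, 0.765, 0.644, -0.001]
contact_force: [-4.9, -0.3, 5.9]
gripper_width: 0.107
grasp_force: 58.6
```

```bash
python3 -c "
from h import *
from plant import manip
for i in range(4): goto(manip.state(),[.460,.129,.098],-9.95);manip.grab_frame('top')"
```

```text
t 4.87 tcp [0.4602 0.129  0.0992] F [-4.9 -0.3  5.9] w 0.107 g 58.6
shift [-0.   -0.02  0.12] turn [-0.14 -0.01  0.12] tool y -9.83
t 4.92 tcp [0.4602 0.129  0.0993] F [-3.2 -0.1  6.5] w 0.106 g 58.6
shift [-0.   -0.02  0.13] turn [-0.13 -0.01  0.12] tool y -9.83
t 4.97 tcp [0.4602 0.129  0.0992] F [-4.9  0.9  5.9] w 0.108 g 58.6
shift [-0.   -0.02  0.12] turn [-0.14 -0.    0.12] tool y -9.83
t 5.02 tcp [0.4602 0.129  0.0992] F [-4.8  0.1  7.2] w 0.107 g 58.6
shift [-0.   -0.02  0.12] turn [-0.14 -0.01  0.12] tool y -9.83
```

Emit:
move_arm(rows=[[0, 0, -0.5, 0, 0, 0, -1], [0, 0, -1, 0, 0, 0, -1], [0, 0, -1.5, 0, 0, 0, -1], [0, 0, -1.5, 0, 0, 0, -1], [0, 0, -2, 0, 0, 0, -1], [0, 0, -2.5, 0, 0, 0, -1], [0, 0, -2.5, 0, 0, 0, -1], [0, 0, -2.5, 0, 0, 0, -1], [0, 0, 0, 0, 0, 0, -1], [0, 0, 0, 0, 0, 0, -1], [0, 0, 0, 0, 0, 0, -1], [0, 0, 0, 0, 0, 0, -1]])

```text
time: 6.07
tool_pos: [0.4599, 0.1286, 0.2366]
tool_rot: [-0.001, 0.765, 0.644, -0.001]
contact_force: [-0.4, 0.4, -0.9]
gripper_width: 0.105
grasp_force: 58.6
```

```bash
python3 - <<'E'
from h import *
from plant import manip
st=manip.state();goto(st,[.589,.005,.24],10.1)
f=manip.grab_frame("scene");P=pose(st)[0]
p=proj(f,P).round().astype(int);print(p)
x0,y0=p-[50,30]
c=cv2.resize(f["img"][y0:y0+80,x0:x0+100],None,fx=7,fy=7,interpolation=cv2.INTER_NEAREST)
yv=np.array([np.sin(np.radians(9.83)),np.cos(np.radians(9.83)),0])
for a in(-35,35):
  for z in(-91.2,-26.2):
    q=(proj(f,P+yv*a/1000+[0,0,z/1000])-[x0,y0]+.5)*7
    cv2.circle(c,tuple(int(v) for v in q),3,(255,0,255),1)
cv2.imwrite("pics/held.png",c)
E
```

```text
t 6.07 tcp [0.4599 0.1286 0.2366] F [-0.4  0.4 -0.9] w 0.105 g 58.6
shift [-9.98 14.83 -0.37] turn [ -0.15   0.02 -19.92] tool y -9.82
[303 137]
```

View pics/held.png

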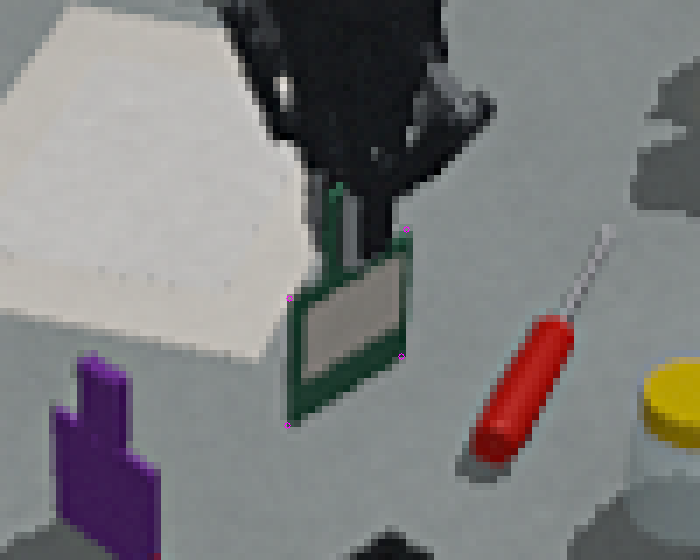

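Emit:
move_arm(rows=[[0, 0, 0, 0, 0, -6.7, -1], [0, 0, 0, 0, 0, -6.7, -1], [0, 0, 0, 0, 0, -6.6, -1], [-2, 1.4, 0, 0, 0, 0, -1], [-2, 1.4, 0, 0, 0, 0, -1], [-2, 1.4, 0, 0, 0, 0, -1], [-2, 1.4, 0, 0, 0, 0, -1], [-2, 1.4, 0, 0, 0, 0, -1], [-2, 1.4, 0, 0, 0, 0, -1], [-1.5, 1, 0, 0, 0, 0, -1], [-1, 0.8, 0, 0, 0, 0, -1], [0, 0, 0, 0, 0, 0, -1], [0, 0, 0, 0, 0, 0, -1], [0, 0, 0, 0, 0, 0, -1], [0, 0, 0, 0, 0, 0, -1]])

```text
time: 7.37
tool_pos: [0.5861, 0.0049, 0.2381]
tool_rot: [-0.0, 0.641, 0.767, -0.0]
contact_force: [-0.8, 0.4, -0.6]
gripper_width: 0.106
grasp_force: 58.6
```

```bash
python3 -c "
from h import *
from plant import manip
goto(manip.state(),[.5865,.0044,.156],10.15)"
```

```text
t 7.37 tcp [0.5861 0.0049 0.2381] F [-0.8  0.4 -0.6] w 0.106 g 58.6
shift [-0.06  0.03  8.21] turn [-0.03 -0.02  0.09] tool y 10.24
```

Emit:
move_arm(rows=[[0, 0, 1.5, 0, 0, 0, -1], [0, 0, 2, 0, 0, 0, -1], [0, 0, 2, 0, 0, 0, -1], [0, 0, 1.5, 0, 0, 0, -1], [0, 0, 0.8, 0, 0, 0, -1], [0, 0, 0.3, 0, 0, 0, -1], [0, 0, 0, 0, 0, 0, -1], [0, 0, 0, 0, 0, 0, -1], [0, 0, 0, 0, 0, 0, -1], [0, 0, 0, 0, 0, 0, -1]])

```text
time: 8.2
tool_pos: [0.5875, 0.004, 0.1588]
tool_rot: [0.001, 0.642, 0.767, 0.001]
contact_force: [0.7, 0.6, 1.0]
gripper_width: 0.108
grasp_force: 58.6
```

```bash
python3 - <<'E'
from h import *
from plant import manip
goto(manip.state(),[.5865,.0044,.156],10.15)
a=manip.grab_frame("top")["img"][130:190,230:310];b=manip.grab_frame("scene")["img"][165:250,280:365]
O=np.zeros((400,800,3),np.uint8);O[:300,:400]=cv2.resize(a,(400,300));O[:,400:]=cv2.resize(b,(400,400));cv2.imwrite("pics/ab2.png",O)
E
```

```text
t 8.2 tcp [0.5875 0.004  0.1588] F [0.7 0.6 1. ] w 0.108 g 58.6
shift [ 0.06 -0.1   0.28] turn [0.13 0.04 0.04] tool y 10.19
```

View pics/ab2.png

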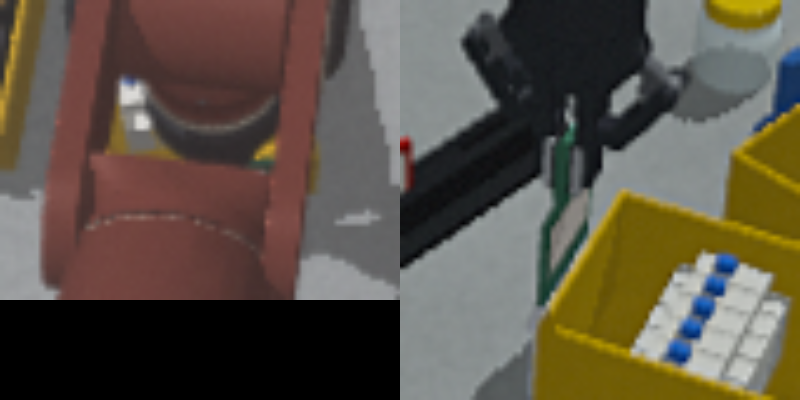

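Emit:
move_arm(rows=[[0, 0.2, 0, 0, 0, 0, -1], [0, 0.2, 0, 0, 0, 0, -1], [0, 0, 0, 0, 0, 0, -1], [0, 0, 0, 0, 0, 0, -1], [0, 0, 0, 0, 0, 0, -1]])

```text
time: 8.72
tool_pos: [0.5907, 0.0047, 0.1572]
tool_rot: [-0.0, 0.642, 0.767, -0.0]
contact_force: [0.4, -0.2, -1.0]
gripper_width: 0.105
grasp_force: 58.6
```

Emit:
move_arm(rows=[[0, 0.1, 0, 0, 0, 0, -1], [0, 0, 0, 0, 0, 0, -1], [0, 0, 0, 0, 0, 0, -1]])

```text
time: 8.97
tool_pos: [0.5917, 0.0049, 0.1573]
tool_rot: [-0.0, 0.642, 0.767, -0.0]
contact_force: [0.1, -0.8, -0.8]
gripper_width: 0.107
grasp_force: 58.6
```

Emit:
move_arm(rows=[[0, 0.1, 0, 0, 0, 0, -1], [0, 0, 0, 0, 0, 0, -1], [0, 0, 0, 0, 0, 0, -1]])

```text
time: 9.22
tool_pos: [0.5927, 0.0051, 0.1573]
tool_rot: [0.0, 0.642, 0.767, 0.0]
contact_force: [0.4, 0.1, -0.6]
gripper_width: 0.105
grasp_force: 58.6
```

Emit:
move_arm(rows=[[0, 0.1, 0, 0, 0, 0, -1], [0, 0, 0, 0, 0, 0, -1], [0, 0, 0, 0, 0, 0, -1]])

```text
time: 9.47
tool_pos: [0.5937, 0.0053, 0.1573]
tool_rot: [0.0, 0.642, 0.767, 0.0]
contact_force: [-1.2, -0.4, -1.2]
gripper_width: 0.111
grasp_force: 58.6
```

Emit:
move_arm(rows=[[0, 0.1, 0, 0, 0, 0, -1], [0, 0, 0, 0, 0, 0, -1], [0, 0, 0, 0, 0, 0, -1]])

```text
time: 9.72
tool_pos: [0.5947, 0.0055, 0.1573]
tool_rot: [0.0, 0.642, 0.767, 0.0]
contact_force: [0.3, 0.9, -1.2]
gripper_width: 0.104
grasp_force: 58.6
```

Emit:
move_arm(rows=[[0, 0.1, 0, 0, 0, 0, -1], [0, 0, 0, 0, 0, 0, -1], [0, 0, 0, 0, 0, 0, -1]])

```text
time: 9.97
tool_pos: [0.5956, 0.0057, 0.1573]
tool_rot: [-0.0, 0.642, 0.767, -0.0]
contact_force: [-1.3, 0.2, -0.1]
gripper_width: 0.111
grasp_force: 58.7
```

Emit:
move_arm(rows=[[0, 0.1, 0, 0, 0, 0, -1], [0, 0, 0, 0, 0, 0, -1], [0, 0, 0, 0, 0, 0, -1]])

```text
time: 10.22
tool_pos: [0.596, 0.0058, 0.1572]
tool_rot: [-0.001, 0.642, 0.767, -0.001]
contact_force: [-3.8, -0.1, 1.6]
gripper_width: 0.109
grasp_force: 58.9
```

Emit:
move_arm(rows=[[0, -0.12, 0, 0, 0, 0, -1], [0, 0, 0.4, 0, 0, 0, -1], [0, 0, 0.4, 0, 0, 0, -1], [0, 0, 0.3, 0, 0, 0, -1], [0, 0, 0, 0, 0, 0, -1], [0, 0, 0, 0, 0, 0, -1]])

```text
time: 10.72
tool_pos: [0.5954, 0.0057, 0.1457]
tool_rot: [-0.0, 0.642, 0.767, 0.0]
contact_force: [-1.2, 0.3, -0.3]
gripper_width: 0.106
grasp_force: 58.5
```

Emit:
move_arm(rows=[[0, 0, 0.2, 0, 0, 0, -1], [0, 0, 0.2, 0, 0, 0, -1], [0, 0, 0.2, 0, 0, 0, -1], [0, 0, 0, 0, 0, 0, -1], [0, 0, 0, 0, 0, 0, -1]])

```text
time: 11.13
tool_pos: [0.5954, 0.0056, 0.14]
tool_rot: [-0.0, 0.642, 0.767, 0.0]
contact_force: [-1.7, 0.9, -1.3]
gripper_width: 0.107
grasp_force: 58.6
```

Emit:
move_arm(rows=[[0, 0, 0.2, 0, 0, 0, -1], [0, 0, 0.2, 0, 0, 0, -1], [0, 0, 0.2, 0, 0, 0, -1], [0, 0, 0.2, 0, 0, 0, -1], [0, 0, 0, 0, 0, 0, -1], [0, 0, 0, 0, 0, 0, -1]])

```text
time: 11.63
tool_pos: [0.5953, 0.0057, 0.1319]
tool_rot: [-0.0, 0.642, 0.767, -0.0]
contact_force: [-0.8, -0.2, -1.6]
gripper_width: 0.107
grasp_force: 58.6
```

Emit:
move_arm(rows=[[0, 0, 0.2, 0, 0, 0, -1], [0, 0, 0.2, 0, 0, 0, -1], [0, 0, 0.2, 0, 0, 0, -1], [0, 0, 0.2, 0, 0, 0, -1], [0, 0, 0, 0, 0, 0, -1], [0, 0, 0, 0, 0, 0, -1]])

```text
time: 12.13
tool_pos: [0.5953, 0.0056, 0.1238]
tool_rot: [-0.0, 0.642, 0.767, -0.0]
contact_force: [-2.0, -0.6, -0.2]
gripper_width: 0.109
grasp_force: 58.6
```

Emit:
move_arm(rows=[[0, 0, 0.2, 0, 0, 0, -1], [0, 0, 0.2, 0, 0, 0, -1], [0, 0, 0.2, 0, 0, 0, -1], [0, 0, 0, 0, 0, 0, -1], [0, 0, 0, 0, 0, 0, -1]])

```text
time: 12.55
tool_pos: [0.5954, 0.0055, 0.1186]
tool_rot: [-0.0, 0.642, 0.767, -0.0]
contact_force: [-5.1, -1.2, 4.0]
gripper_width: 0.104
grasp_force: 59.2
```

Emit:
move_arm(rows=[[0, 0, 0.1, 0, 0, 0, -1], [0, 0, 0.1, 0, 0, 0, -1], [0, 0, 0.1, 0, 0, 0, -1], [0, 0, 0.1, 0, 0, 0, -1], [0, 0, 0, 0, 0, 0, -1], [0, 0, 0, 0, 0, 0, -1]])

```text
time: 13.05
tool_pos: [0.5954, 0.0054, 0.1166]
tool_rot: [-0.0, 0.642, 0.767, -0.0]
contact_force: [-10.5, -1.6, 12.9]
gripper_width: 0.112
grasp_force: 60.9
```

Emit:
move_arm(rows=[[0, -0.1, 0, 0, 0, 0, -1], [0, 0, 0, 0, 0, 0, -1], [0, 0, 0, 0, 0, 0, -1]])

```text
time: 13.3
tool_pos: [0.5953, 0.0054, 0.1162]
tool_rot: [0.001, 0.642, 0.767, 0.001]
contact_force: [-5.8, 0.5, 8.8]
gripper_width: 0.107
grasp_force: 59.8
```

Emit:
move_arm(rows=[[0, 0, 0.1, 0, 0, 0, -1], [0, 0, 0.1, 0, 0, 0, -1], [0, 0, 0, 0, 0, 0, -1], [0, 0, 0, 0, 0, 0, -1]])

```text
time: 13.63
tool_pos: [0.5953, 0.0055, 0.1142]
tool_rot: [0.001, 0.642, 0.767, 0.001]
contact_force: [-5.3, -0.9, 8.8]
gripper_width: 0.105
grasp_force: 60.2
```

```bash
python3 -c "
from h import *
from plant import manip
goto(manip.state(),[.5945,.0056,.1112],10.15);print(manip.state()['ft_torque'])"
```

```text
t 13.63 tcp [0.5953 0.0055 0.1142] F [-5.3 -0.9  8.8] w 0.105 g 60.2
shift [ 0.03 -0.07  0.3 ] turn [0.1  0.02 0.04] tool y 10.19
[-0.08066806  1.1062247  -0.05129685]
```

Emit:
move_arm(rows=[[0, -0.06, 0.1, 0, 0, 0, -1], [0, 0, 0.1, 0, 0, 0, -1], [0, 0, 0, 0, 0, 0, -1], [0, 0, 0, 0, 0, 0, -1]])

```text
time: 13.97
tool_pos: [0.5952, 0.0054, 0.1123]
tool_rot: [0.001, 0.642, 0.767, 0.001]
contact_force: [-3.7, -0.8, 7.7]
gripper_width: 0.107
grasp_force: 59.8
```

Emit:
move_arm(rows=[[0, 0, 0.1, 0, 0, 0, -1], [0, 0, 0.1, 0, 0, 0, -1], [0, 0, 0, 0, 0, 0, -1], [0, 0, 0, 0, 0, 0, -1]])

```text
time: 14.3
tool_pos: [0.5953, 0.0054, 0.1122]
tool_rot: [0.001, 0.641, 0.767, 0.001]
contact_force: [-8.6, 0.1, 16.6]
gripper_width: 0.106
grasp_force: 61.3
```

Emit:
move_arm(rows=[[0, -0.05, 0.1, 0, 0, 0, -1], [0, 0, 0, 0, 0, 0, -1], [0, 0, 0, 0, 0, 0, -1], [0, 0, 0, 0, 0, 0, -1]])

```text
time: 14.63
tool_pos: [0.5953, 0.0054, 0.1122]
tool_rot: [0.001, 0.641, 0.767, 0.001]
contact_force: [-9.9, 0.7, 19.9]
gripper_width: 0.107
grasp_force: 61.5
```

```bash
python3 - <<'E'
from h import *
from plant import manip
st=manip.state();goto(st,[.5945,.0056,.1112],10.15)
f=manip.grab_frame("scene");I=f["img"]
P=pose(st)[0];a=np.radians(10.15);yv=np.array([-np.sin(a),np.cos(a),0]);xv=np.array([np.cos(a),np.sin(a),0])
x0,y0=290,180
c=cv2.resize(I[y0:y0+70,x0:x0+100],None,fx=8,fy=8,interpolation=cv2.INTER_NEAREST)
for s in(-35,35):
    q=(proj(f,P+yv*s/1000-[0,0,P[2]-.085])-[x0,y0]+.5)*8
    cv2.circle(c,tuple(int(v) for v in q),3,(255,0,255),1)
cv2.imwrite("pics/seat.png",c)
E
```

```text
t 14.63 tcp [0.5953 0.0054 0.1122] F [-9.9  0.7 19.9] w 0.107 g 61.5
shift [ 0.03 -0.07  0.1 ] turn [0.21 0.03 0.05] tool y 10.2
```

View pics/seat.png

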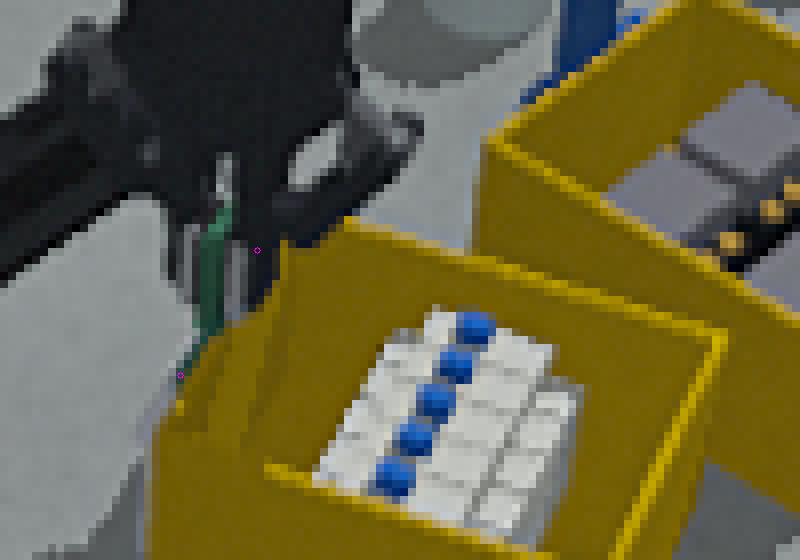

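```bash
python3 -c "
from plant import manip
print(manip.job_done())"
```

```text
the job is handed in; nothing more can be done
None
```

The green label holder is seated in the breaker bin's channel and still gripped, pressed home with about 20 N, and the job is handed in. It came to a hard stop about 1 mm above my computed home height, within the 2.5 mm allowed; the hand-in returned no verdict.

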